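Sort the bedside remotes into their fitted trays

ROBOT

A 6-joint arm with a two-finger parallel gripper is mounted at the origin on the work surface. World frame = base frame: x ahead of the robot, y to its left, z up, the work surface at z = 0. Lengths are in m, angles in rad, forces in N, time in s.
With the tool pointing down it reaches from about 0.275 to 0.825 m from the base axis. Payload 4.9 kg.
Tool frame: the origin (TCP) lies midway between the tips of the shut fingers; the grasp point (between the pads) lies 19 mm behind it (grip_point_offset is the distance from the TCP to the grasp point, in m); z points along the fingers, x is the direction in which the jaws open and shut, and the axes are right-handed (so a half turn about z gives the same grasp; the last joint's range is limited). The gripper opens to 85 mm and grips with 20 to 120 N. Pads are 22 mm wide; open, the fingers measure 114 mm over their backs; the gripper's body (76 mm by 85 mm) begins 54 mm behind the grasp point. The pads swing forward as they close: fully open they stand 13 mm farther back than shut.
Start: joints at [1.197, 0.326, -0.193, 1.052, 0, 1.437], TCP at [0.131, 0.534, 0.2] pointing down, gripper open.
Joint ranges: [-2.65, 2.65], [-0.97, 1.79], [-1.3, 1.35], [-1.93, 2.1], [-1.47, 1.37], [-3.14, 3.14]. Speed limits (rad/s): [2.57, 2.57, 3.14, 3.14, 3.14, 3.14].

INTERFACE

Orientations are given as a rotation vector (axis times angle).
In Python, from cell import * gives the robot as it stands. Calls block until the motion is done:
- movep(position, orientation): joint-space move of the TCP to a pose.
- move_l(position, velocity=0.15, rot=None, until_force=None): straight line of the TCP; rot=None keeps the orientation; velocity is the mean speed in m/s. With until_force (N) it stops when the force on the tool has changed by that much, and returns True; else False.
- set_joints(angles): joint-space move.
- let_go() and grab(newtons=None): open the fingers fully, or close them until they stop; newtons is the grip in N (None keeps the last).
- sleep(seconds).
- ik(position, orientation): joint angles nearest the present ones, or None.
- get_state(): the state.
- grab_frame(name): name is "side" or "top"; returns a dict with "img" (384x512x3 uint8, red, green, blue), "fx", "fy", "cx", "cy" (pixels), "cam_to_world" (4x4, takes a point from camera to world coordinates). Camera axes: x right, y down, z forward; pixel columns grow to the right and rows downward; lengths in m; the calibration is good to about 2 mm. A picture is of the moment at which its call begins. There is no depth.
A pose or a line that the arm cannot do raises MotionError and nothing moves.
- sign_off(): hands the job in, once; it reports no verdict.
Trained networks look in the newest picture that a camera, given by its name, has taken for a name from the list of things; names that differ only in an ending like _2 or _b are one class to them, and where a whole thing is asked for, a point or a joint stands for the part that bears it (a point fixed in the world has none). Each returns a list of dicts, best first, with "score" (0 to 1); they miss things now and then, are a little off and sometimes report something else, mostly with a low value. They report only what shows in the picture. A call takes as long as a camera call. They do not tell look-alikes from the thing itself.
- spot_in(camera, name): "centre" ([column, row] in pixels, amid what is visible of it).
- silhouettes(camera, name): "mask" (384x512 bool, what is visible of it) and "centre" ([column, row] in pixels, amid what is visible of it).
- tip_of(camera, name): "centre" ([column, row] in pixels: a listed point, or the origin of a listed thing).
The state is a dict: "clock": time; "q": joint angles; "joint_velocities": joint speeds; "tau": joint torques, N m; "position": TCP position; "eef_rot": TCP orientation; "contact_force": force on the tool from outside, world axes, zero at the start; "wrist_torque": the same for the moment, N m; "finger_gap": opening from 0.0 (shut) to 1.0 (fully open).
Only numpy, scipy, OpenCV 4.12 (cv2) and the standard library are available. Lean on these libraries where they do the work, as an engineer would, in place of code of your own. Each camera call takes 0.05 s, during which the arm holds its last target.

TASK

Put each of the four beige remote controls into the felt tray made to its length, the longest in the longest tray and so on down to the shortest, each lying flat, buttons up, fully inside its tray's rim and let go. Leave the spectacle case where it is.

Things in the scene. Friction and masses are not known exactly. Their poses are not given: they have to be found in the camera images.
- remote_xl: the longest of four beige plastic remote controls with brown buttons, a loose block 170 mm long (its x), 36 mm wide (its y), 22 mm thick, about 120 g; lies buttons up; origin at the centre of its underside, z up. Grip it across its 36 mm width, near the middle
- remote_l: the second longest of four beige plastic remote controls with brown buttons, a loose block 135 mm long (its x), 36 mm wide (its y), 22 mm thick, about 95 g; lies buttons up; origin at the centre of its underside, z up. Grip it across its 36 mm width, near the middle
- remote_m: the third longest of four beige plastic remote controls with brown buttons, a loose block 100 mm long (its x), 36 mm wide (its y), 22 mm thick, about 70 g; lies buttons up; origin at the centre of its underside, z up. Grip it across its 36 mm width, near the middle
- remote_s: the shortest of four beige plastic remote controls with brown buttons, a loose block 70 mm long (its x), 36 mm wide (its y), 22 mm thick, about 50 g; lies buttons up; origin at the centre of its underside, z up. Grip it across its 36 mm width, near the middle
- tray_xl: the longest of four shallow fixed trays, grey felt floor and black rim, made for the 170 mm remote: outside 196 mm (its x) by 62 mm (its y), inside 190 by 56 mm, so the remote has 10 mm to spare all round; floor 4 mm above the table, rim 8 mm above it; origin at the centre of its underside, on the table, z up. Cannot be moved
- tray_l: the second longest of four shallow fixed trays, grey felt floor and black rim, made for the 135 mm remote: outside 161 mm (its x) by 62 mm (its y), inside 155 by 56 mm, so the remote has 10 mm to spare all round; floor 4 mm above the table, rim 8 mm above it; origin at the centre of its underside, on the table, z up. Cannot be moved
- tray_m: the third longest of four shallow fixed trays, grey felt floor and black rim, made for the 100 mm remote: outside 126 mm (its x) by 62 mm (its y), inside 120 by 56 mm, so the remote has 10 mm to spare all round; floor 4 mm above the table, rim 8 mm above it; origin at the centre of its underside, on the table, z up. Cannot be moved
- tray_s: the shortest of four shallow fixed trays, grey felt floor and black rim, made for the 70 mm remote: outside 96 mm (its x) by 62 mm (its y), inside 90 by 56 mm, so the remote has 10 mm to spare all round; floor 4 mm above the table, rim 8 mm above it; origin at the centre of its underside, on the table, z up. Cannot be moved
- case: closed tan leather spectacle case with a thin brass seam, rounded block 155 x 56 x 36 mm (x, y, z), loose, about 150 g, lying among the remotes and trays; origin at the centre of its underside. Not to be moved
Mind the look-alikes: they are no part of the job. What is shaped like the remote_s but turquoise is not meant.

How it is judged:
By the outcome, as a careful person would: the job done as asked, in the order asked, and still so for the second after the job is handed in, with the robot touching nothing.
It also fails if it takes over 96 s, if anything falls off the work surface, if the arm or the gripper's body presses on something with over 40 N, if the wrist force passes 120 N, or if a joint passes its speed limit or range.

## Working session

There is one attempt and no reset: what is moved stays moved. The work goes in short steps, each a Python script; the robot and the scene stay as the last script left them, time stands still between calls to the robot, and variables do not carry over. Pictures are saved under pics/ and viewed, and the job is handed in when it is done.

```bash
ls; mkdir -p pics; python3 - <<'E'
from cell import *
import cv2
for n in ("top","side"):
    f=grab_frame(n); cv2.imwrite(f"pics/{n}0.png",cv2.resize(f["img"][:,:,::-1],(768,576),interpolation=cv2.INTER_CUBIC))
    print(n,f["fx"],f["fy"],f["cx"],f["cy"]); print(f["cam_to_world"])
    for o in ("remote_xl","remote_l","remote_m","remote_s","tray_xl","tray_l","tray_m","tray_s","case"):
        print(o,[([round(float(c)) for c in d["centre"]],round(d["score"],2),int(d["mask"].sum())) for d in silhouettes(n,o)])
print(get_state()["clock"],get_state()["eef_rot"])
E
```

```text
pics
top 410.60378208389113 410.60378208389113 251.93587615770198 194.7847062037473
[[-6.47370284e-02 -9.77359728e-01  2.01437534e-01  3.58470342e-01]
 [-9.97902286e-01  6.34810791e-02 -1.26956401e-02  2.00011859e-02]
 [-3.79264662e-04 -2.01836853e-01 -9.79419083e-01  1.07882037e+00]
 [ 0.00000000e+00  0.00000000e+00  0.00000000e+00  1.00000000e+00]]
remote_xl [([104, 230], 0.91, 1062)]
remote_l [([218, 208], 0.96, 502), ([403, 211], 0.67, 831), ([294, 246], 0.65, 383), ([278, 148], 0.61, 347), ([288, 190], 0.56, 366)]
remote_m [([218, 208], 0.96, 502), ([403, 211], 0.67, 831), ([294, 246], 0.65, 383), ([278, 148], 0.61, 347), ([288, 190], 0.56, 366)]
remote_s [([218, 208], 0.96, 502), ([403, 211], 0.67, 831), ([294, 246], 0.65, 383), ([278, 148], 0.61, 347), ([288, 190], 0.56, 366)]
tray_xl [([143, 226], 0.95, 1828)]
tray_l [([367, 212], 0.96, 1110), ([254, 200], 0.87, 836), ([180, 204], 0.59, 1464)]
tray_m [([367, 212], 0.96, 1110), ([254, 200], 0.87, 836), ([180, 204], 0.59, 1464)]
tray_s [([367, 212], 0.96, 1110), ([254, 200], 0.87, 836), ([180, 204], 0.59, 1464)]
case [([327, 18
[... 462 characters left out ...]
, 1347), ([230, 200], 0.77, 379)]
remote_m [([298, 213], 0.9, 358), ([274, 230], 0.86, 345), ([227, 241], 0.83, 380), ([324, 313], 0.82, 1347), ([230, 200], 0.77, 379)]
remote_s [([298, 213], 0.9, 358), ([274, 230], 0.86, 345), ([227, 241], 0.83, 380), ([324, 313], 0.82, 1347), ([230, 200], 0.77, 379)]
tray_xl [([192, 180], 0.81, 648)]
tray_l [([298, 290], 0.94, 1437), ([254, 214], 0.85, 538), ([213, 188], 0.65, 515)]
tray_m [([298, 290], 0.94, 1437), ([254, 214], 0.85, 538), ([213, 188], 0.65, 515)]
tray_s [([298, 290], 0.94, 1437), ([254, 214], 0.85, 538), ([213, 188], 0.65, 515)]
case [([300, 246], 0.64, 1322), ([232, 200], 0.25, 399)]
1.0 [-2.47118892e+00 -1.93973599e+00 -3.89994522e-05]
```

View pics/top0.png

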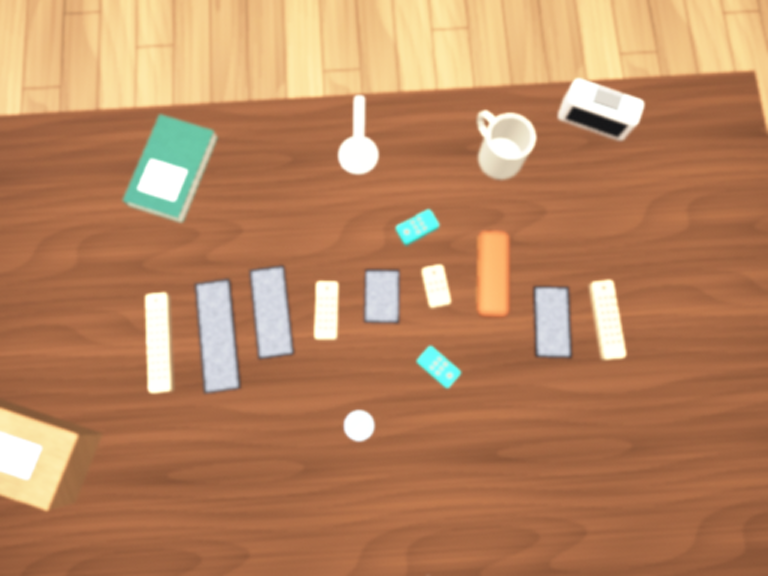

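View pics/side0.png

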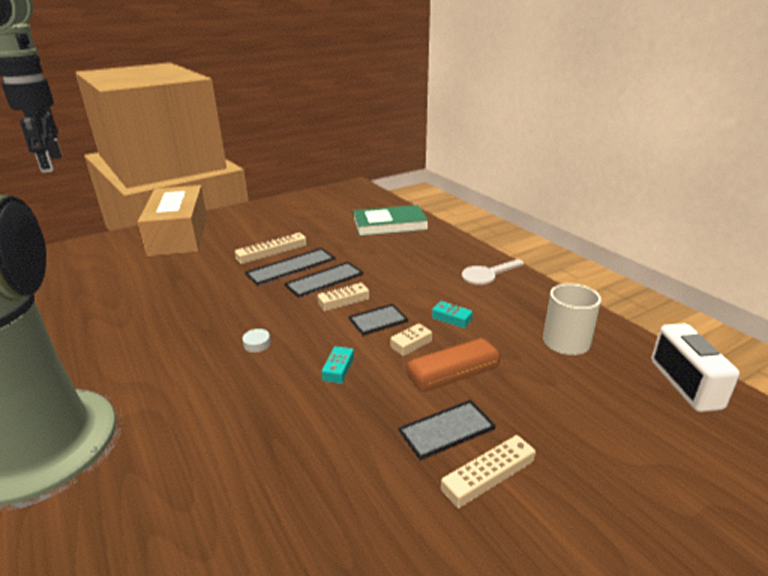

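The top view (768 px scale) shows these beige remotes:
- xl at (158,342)
- m at (326,310)
- s at (436,286)
- l at (608,319)

The trays are at:
- xl (217,335)
- l (271,312)
- s (381,296)
- m (552,321)

The orange case is at (493,273). The turquoise look-alikes at (417,227) and (439,367) are not part of the job. Next I'll fit box poses to both cameras' masks.

```bash
cat > h.py <<'E'
from cell import *
import cv2, numpy as np
from scipy.optimize import minimize
from scipy.spatial.transform import Rotation as R
DIM={"remote_xl":(.17,.036,0,.022),"remote_l":(.135,.036,0,.022),"remote_m":(.1,.036,0,.022),"remote_s":(.07,.036,0,.022),
"tray_xl":(.196,.062,0,.008),"tray_l":(.161,.062,0,.008),"tray_m":(.126,.062,0,.008),"tray_s":(.096,.062,0,.008),"case":(.155,.056,0,.036)}
def proj(f,P):
    T=np.linalg.inv(f["cam_to_world"]); p=P@T[:3,:3].T+T[:3,3]
    return np.c_[f["fx"]*p[:,0]/p[:,2]+f["cx"],f["fy"]*p[:,1]/p[:,2]+f["cy"]]
def unproj(f,px,z):
    c=f["cam_to_world"]; d=c[:3,:3]@np.array([(px[0]-f["cx"])/f["fx"],(px[1]-f["cy"])/f["fy"],1]); o=c[:3,3]
    return (o+d*(z-o[2])/d[2])[:2]
def box(p,dim,z0=0):
    L,W,a,b=dim; c,s=np.cos(p[2]),np.sin(p[2])
    return np.array([[p[0]+c*x-s*y,p[1]+s*x+c*y,z0+z] for x in(-L/2,L/2) for y in(-W/2,W/2) for z in(a,b)])
def hull(f,p,dim,z0=0): return cv2.convexHull(proj(f,box(p,dim,z0)).astype(np.float32))
def fit(f,mask,dim,p0,z0=0):
    S=4; m=cv2.resize(mask.astype(np.float32),None,fx=S,fy=S,interpolation=cv2.INTER_LINEAR)
    def iou(p):
        r=np.zeros(m.shape,np.uint8); h=(hull(f,p,dim,z0)+.5)*S-.5
        cv2.fillConvexPoly(r,np.round(h*16).astype(np.int32),1,shift=4); r=r.astype(np.float32)
        return -np.minimum(r,m).sum()/np.maximum(r,m).sum()
    best=min((minimize(iou,p0,method="Nelder-Mead",options=dict(initial_simplex=np.array(p0)+np.array([[0,0,0],[a,0,0],[0,a,0],[0,0,b]]),xatol=1e-4,fatol=1e-4)) for a,b in((.008,.1),(-.006,-.1))),key=lambda r:r.fun)
    return best.x,-best.fun
def mask_near(cam,name,px):
    ds=silhouettes(cam,name)
    return min(ds,key=lambda d:np.hypot(*(np.array(d["centre"])-px)))
E
cat > see.py <<'E'
from h import *
PX={"remote_xl":(104,230),"remote_l":(403,211),"remote_m":(218,208),"remote_s":(288,190),"tray_xl":(143,226),"tray_l":(180,204),"tray_m":(367,212),"tray_s":(254,200),"case":(327,188)}
ft=grab_frame("top"); fs=grab_frame("side")
vt=cv2.resize(ft["img"],None,fx=1.5,fy=1.5)[:,:,::-1].copy(); vs=cv2.resize(fs["img"],None,fx=1.5,fy=1.5)[:,:,::-1].copy()
import json; out={}
for n,px in PX.items():
    d=mask_near("top",n,px); z=DIM[n][3]
    g=unproj(ft,d["centre"],z); p,i=fit(ft,d["mask"],DIM[n],[*g,0.05])
    ds=mask_near("side",n,proj(fs,np.array([[*p[:2],z/2]]))[0]); p2,i2=fit(fs,ds["mask"],DIM[n],p)
    print(n,np.round(p,4),round(i,3),"side",np.round(p2,4),round(i2,3)); out[n]=list(p)
    for f,v in((ft,vt),(fs,vs)): cv2.polylines(v,[np.int32(np.round((hull(f,p,DIM[n])+.5)*1.5))],True,(0,255,0),1)
json.dump(out,open("poses.json","w"))
cv2.imwrite("pics/top1.png",vt); cv2.imwrite("pics/side1.png",vs)
E
python3 see.py
```

```text
remote_xl [0.5153 0.3927 0.046 ] 0.91 side [0.5136 0.386  0.0533] 0.842
remote_l [ 0.5053 -0.3891  0.0387] 0.904 side [ 0.5047 -0.3918  0.0561] 0.892
remote_m [ 0.5497  0.1012 -0.063 ] 0.888 side [ 0.5503  0.0946 -0.065 ] 0.9
remote_s [ 0.5842 -0.0946  0.0847] 0.808 side [ 0.5814 -0.0994  0.1922] 0.873
tray_xl [0.522  0.2947 0.0791] 0.954 side [0.5206 0.2853 0.0775] 0.911
tray_l [ 0.5945 -0.0007 -0.072 ] 0.557 side [ 0.6009 -0.0053 -0.0812] 0.604
tray_m [ 0.5096 -0.2955 -0.0814] 0.952 side [ 0.5071 -0.2993 -0.0907] 0.954
tray_s [ 5.762e-01  5.000e-04 -7.160e-02] 0.918 side [ 0.5714 -0.003  -0.08  ] 0.933
case [ 0.5974 -0.1971 -0.1473] 0.88 side [ 0.6024 -0.1988 -0.0047] 0.789
```

View pics/top1.png

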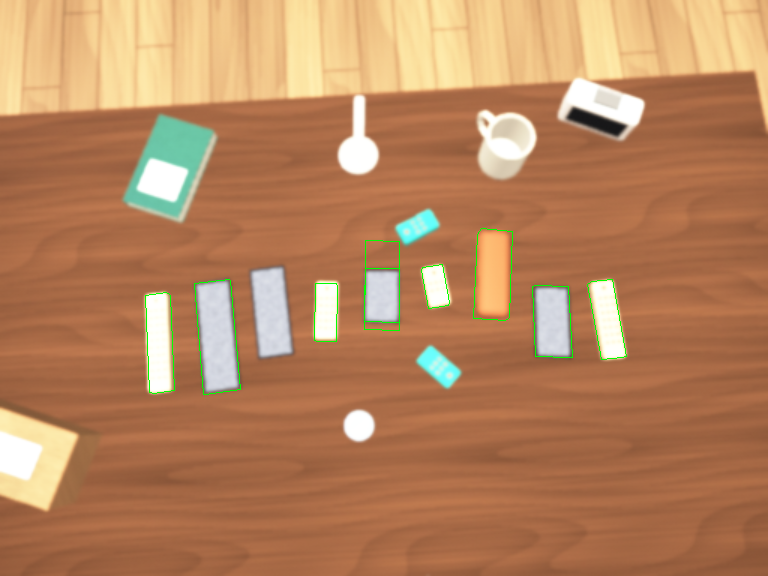

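View pics/side1.png

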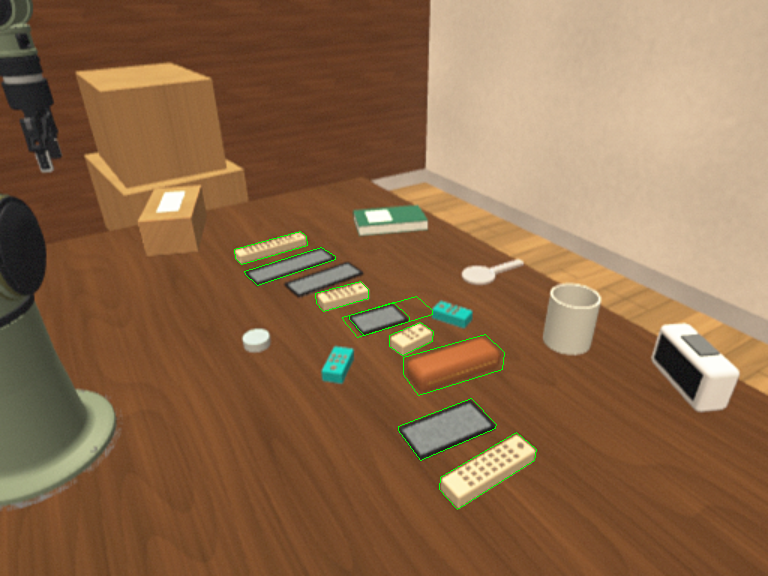

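The overlays match well, except that tray_l's detection was missed and the fit took tray_s instead. I'll refine with colour edges and fit both cameras jointly.

```bash
cat > see2.py <<'E'
from h import *
import json,sys
def colmask(img,kind):
    hsv=cv2.cvtColor(img,cv2.COLOR_RGB2HSV).astype(int); h,s,v=hsv[...,0],hsv[...,1],hsv[...,2]
    lab=cv2.cvtColor(img,cv2.COLOR_RGB2LAB).astype(int)
    if kind=="tray": return (abs(lab[...,1]-128)<10)&(abs(lab[...,2]-128)<14)&(v<235)
    return (v>175)&(s<120)&(abs(lab[...,1]-128)<13)
def refine(names,P,frames,vis=None,cam=None):
    out={}
    for n in names:
        r=[]
        for k,f in frames.items():
            z0=0
            hm=np.zeros(f["img"].shape[:2],np.uint8); cv2.fillConvexPoly(hm,np.int32(np.round(hull(f,P[n],DIM[n]))),1)
            near=cv2.dilate(hm,np.ones((7,7)))>0
            m=colmask(f["img"],n[:4])&near
            m=cv2.morphologyEx(m.astype(np.uint8),cv2.MORPH_CLOSE,np.ones((7,7)))
            c,_=cv2.findContours(m,cv2.RETR_EXTERNAL,cv2.CHAIN_APPROX_NONE)
            m=np.zeros_like(m)
            cv2.drawContours(m,[cv2.convexHull(max(c,key=cv2.contourArea))],-1,1,-1)
            p,i=fit(f,m,DIM[n],P[n]); r.append((p,i))
        print(n," ".join(f"{k} {np.round(a[0],4)} {a[1]:.3f}" for k,a in zip(frames,r))); out[n]=r
    return out
if __name__=="__main__":
    P=json.load(open("poses.json")); fr={k:grab_frame(k) for k in("top","side")}
    P["tray_l"]=[*unproj(fr["top"],(180.5,207.5),.008),.06]
    r=refine([n for n in P if n!="case"],P,fr)
    for n in r: P[n]=list(map(float,r[n][0][0]))
    json.dump(P,open("poses2.json","w")); json.dump({n:[list(map(float,a[0])) for a in r[n]] for n in r},open("both.json","w"))
    for k,f in fr.items():
        v=cv2.resize(f["img"],None,fx=3,fy=3,interpolation=cv2.INTER_CUBIC)[:,:,::-1].copy()
        for n in r: cv2.polylines(v,[np.int32(np.round((hull(f,P[n],DIM[n])+.5)*3))],True,(0,255,0),1)
        v=v[380:850,240:1300] if k=="top" else v[440:1040,440:1120]
        cv2.imwrite(f"pics/{k}2.png",cv2.resize(v,None,fx=min(1,790/v.shape[1]),fy=min(1,790/v.shape[1])))
E
python3 see2.py
```

```text
remote_xl top [0.5149 0.3942 0.0397] 0.921 side [0.5164 0.3967 0.0849] 0.844
remote_l top [ 0.5042 -0.3913  0.0232] 0.909 side [ 0.5066 -0.3907  0.0412] 0.916
remote_m top [ 0.5526  0.0998 -0.1013] 0.873 side [ 0.5531  0.0987 -0.0835] 0.879
remote_s top [ 0.5835 -0.0967  0.1533] 0.865 side [ 0.5853 -0.0933  0.2978] 0.757
tray_xl top [0.5219 0.2938 0.0797] 0.961 side [0.5217 0.2891 0.0894] 0.922
tray_l top [0.5578 0.1976 0.073 ] 0.957 side [0.557  0.1979 0.0658] 0.736
tray_m top [ 0.5076 -0.2968 -0.0916] 0.954 side [ 0.5078 -0.2978 -0.0813] 0.960
tray_s top [ 0.5734  0.0008 -0.0692] 0.943 side [ 0.5721 -0.0019 -0.0892] 0.937
```

View pics/top2.png

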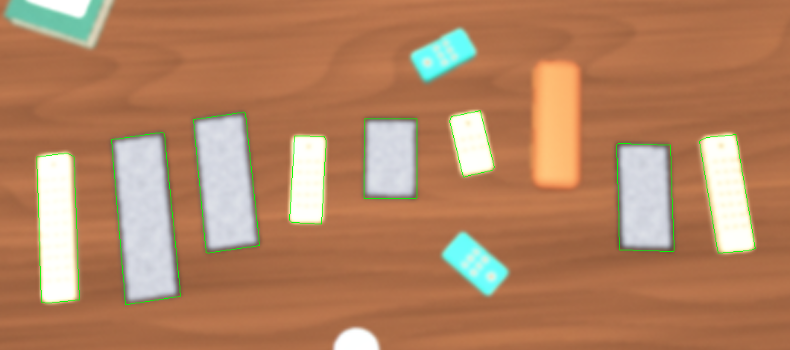

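View pics/side2.png

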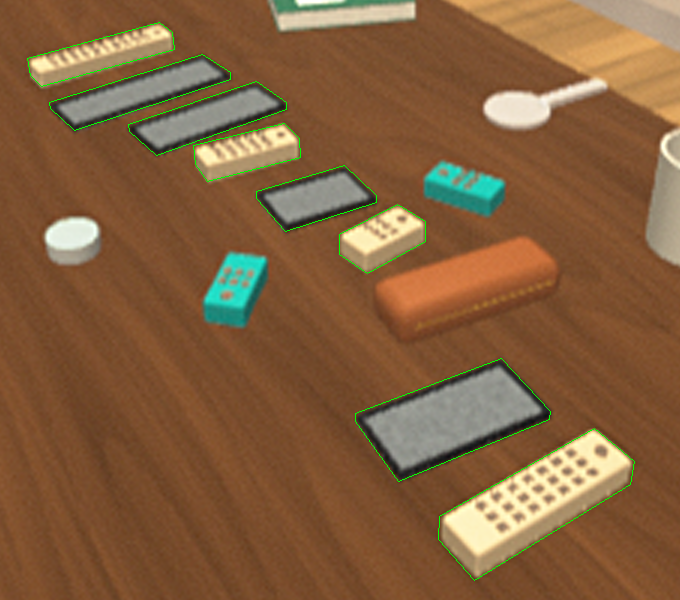

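The top-camera poses match the edges in both views to about 2 mm. I'll start with xl.

```bash
cat > act.py <<'E'
from h import *
import json
P=json.load(open("poses2.json"))
def rv(yaw):
    best=None
    for s in (1,-1):
        x=s*np.array([-np.sin(yaw),np.cos(yaw),0]); z=np.array([0,0,-1.]); M=np.c_[x,np.cross(z,x),z]
        yield R.from_matrix(M).as_rotvec()
def best_rot(pos,yaw):
    c=[(abs(q[5]),r) for r in rv(yaw) if (q:=ik(pos,r)) is not None]
    return min(c,key=lambda t:t[0])[1]
H=.14
def pick(p,z=.006,h=H):
    r=best_rot([p[0],p[1],h],p[2]); movep([p[0],p[1],h],r)
    move_l([p[0],p[1],.05],.25); hit=move_l([p[0],p[1],z],.08,until_force=8)
    grab(40); s=get_state(); print("hit",hit,"gap",s["finger_gap"],"pos",np.round(s["position"],4))
    move_l([p[0],p[1],h],.2); s=get_state(); print("lifted gap",s["finger_gap"],"F",np.round(s["contact_force"],2),"t",s["clock"])
def place(p,z=.0115):
    r=best_rot([p[0],p[1],H],p[2]); movep([p[0],p[1],H],r)
    move_l([p[0],p[1],.04],.25); hit=move_l([p[0],p[1],z],.04,until_force=4)
    s=get_state(); print("place hit",hit,"z",s["position"])
    let_go(); move_l([p[0],p[1],H],.25); print("t",get_state()["clock"],get_state()["finger_gap"])
def snap(cam,name):
    f=grab_frame(cam); cv2.imwrite(f"pics/{name}.png",cv2.resize(f["img"][:,:,::-1],(768,576),interpolation=cv2.INTER_CUBIC)); return f
E
python3 - <<'E'
from act import *
pick(P["remote_xl"]); snap("side","held")
E
```

```text
hit False gap 0.0026395539412931023 pos [0.5149 0.3943 0.006 ]
lifted gap -0.0002523042543928818 F [-0.59 -0.76 -0.26] t 6.4167
```

View pics/held.png

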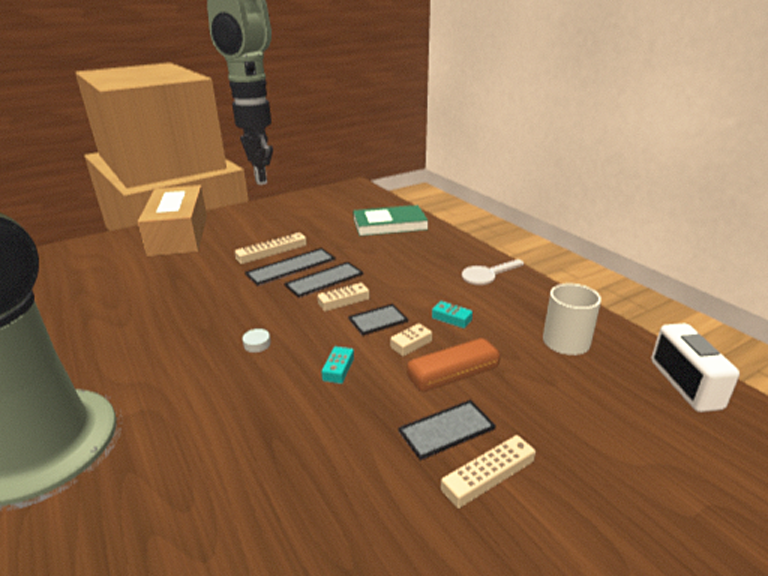

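The grasp missed. The fingers shut fully and xl is still at (271,248). I'll check where the gripper appears against where the calibration puts it.

```bash
python3 - <<'E'
from act import *
let_go()
s=get_state(); print(s["position"],s["eef_rot"],s["q"],s["finger_gap"])
M=R.from_rotvec(s["eef_rot"]).as_matrix(); print(np.round(M,3))
for k in("top","side"):
    f=grab_frame(k); print(k,proj(f,np.array([s["position"]]))*1.5)
    v=cv2.resize(f["img"],None,fx=1.5,fy=1.5)[:,:,::-1].copy()
    cv2.circle(v,tuple(int(a) for a in proj(f,np.array([s["position"]]))[0]*1.5),4,(255,0,255),1)
    cv2.imwrite(f"pics/chk_{k}.png",v)
f=grab_frame("top");fs=grab_frame("side")
from see2 import refine
refine(["remote_xl"],P,{"top":f,"side":fs})
E
```

```text
[0.51490438 0.39425971 0.1400462 ] [2.17688390e+00 2.26509912e+00 1.26562109e-04] [ 5.39732312e-01  5.49071248e-01 -9.79480451e-05  1.02154492e+00
  4.73644390e-06  5.00018684e-01] 1.0005044767254028
[[-0.04   0.999  0.   ]
 [ 0.999  0.04   0.   ]
 [ 0.     0.    -1.   ]]
top [[128.44380793 331.4567442 ]]
side [[263.33600742 194.28362613]]
remote_xl top [0.515  0.3937 0.0478] 0.916 side [0.5136 0.3985 0.1617] 0.796
```

View pics/chk_top.png

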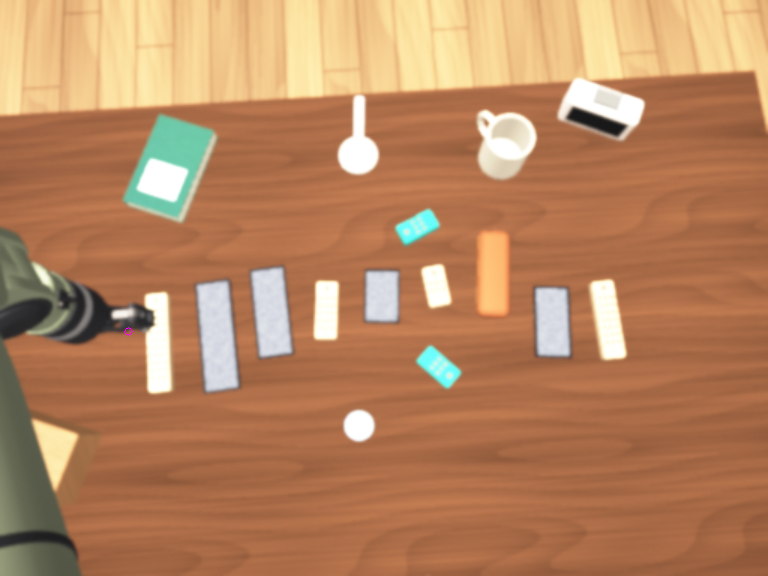

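View pics/chk_side.png

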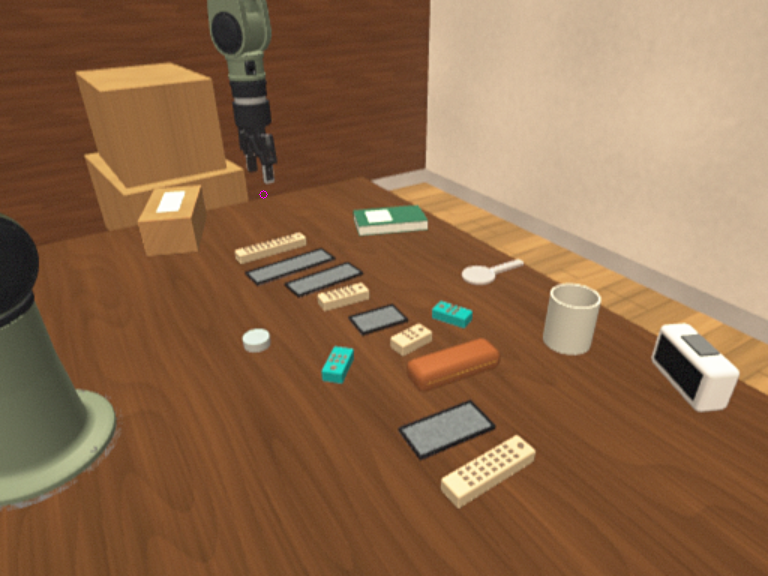

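The TCP projects to (128,331) in the top view and (263,194) in the side view. The fingertips appear about 13–20 px away from those points. I'll touch the bare table with the fingers shut to measure the offset.

```bash
python3 - <<'E'
from act import *
grab(20)
x,y=.44,.02
r=best_rot([x,y,.12],0); movep([x,y,.12],r)
move_l([x,y,.04],.25); hit=move_l([x,y,-.03],.04,until_force=4)
s=get_state(); print(hit,s["position"],s["contact_force"],s["clock"],s["q"])
for k in("top","side"):
    f=grab_frame(k); c=proj(f,np.array([s["position"],[x,y,0]])); print(k,c)
    a,b=(c[1]-[50,60]).astype(int); a=max(a,0)
    v=cv2.resize(f["img"][b:b+100,a:a+100],None,fx=6,fy=6,interpolation=cv2.INTER_CUBIC)[:,:,::-1].copy()
    cv2.circle(v,tuple(int(t) for t in (c[1]-[a,b]+.5)*6),6,(255,0,255),1); print("crop origin",a,b)
    cv2.imwrite(f"pics/touch_{k}.png",v)
E
```

```text
False [ 0.44020194  0.01997267 -0.02980597] [-0.69365365  0.03205348  0.52257514] 12.0083 [-1.22470854e-01  4.45344598e-01 -7.44184431e-01  3.80858187e-01
  9.25661388e-07 -1.22461760e-01]
top [[250.13214783 248.38039087]
 [250.07324937 247.61469204]]
crop origin 200 187
side [[207.00371121 233.09371718]
 [206.02784843 224.35454023]]
crop origin 156 164
```

```bash
ls pics
```

```text
chk_side.png
chk_top.png
held.png
side0.png
side1.png
side2.png
top0.png
top1.png
top2.png
touch_side.png
touch_top.png
```

View pics/touch_top.png

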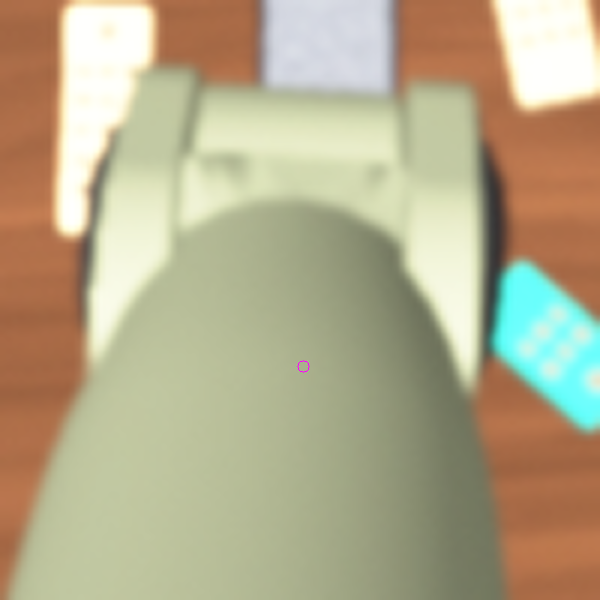

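View pics/touch_side.png

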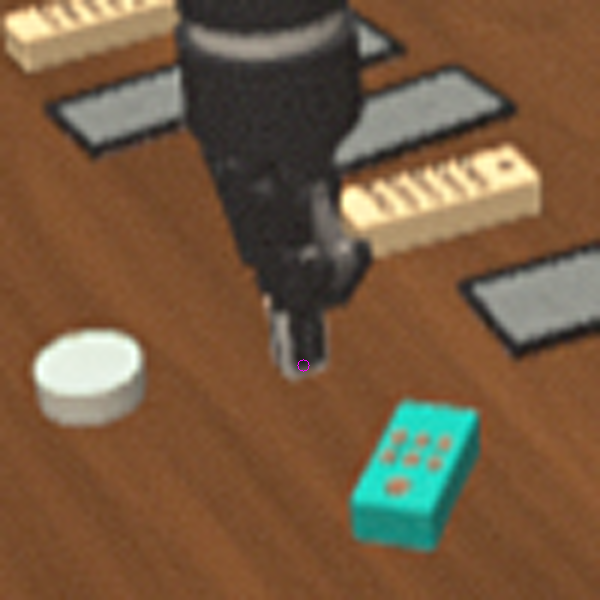

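At a commanded z of −0.03 there's still no contact, so the reported z is biased by at least 30 mm. I'll keep descending gently until it touches.

```bash
python3 - <<'E'
from act import *
x,y=.44,.02
hit=move_l([x,y,-.08],.03,until_force=4)
s=get_state(); print(hit,s["position"],s["contact_force"],s["clock"])
f=grab_frame("side"); c=proj(f,np.array([s["position"],[x,y,0]])); print(c)
a,b=156,164
v=cv2.resize(f["img"][b:b+100,a:a+100],None,fx=6,fy=6,interpolation=cv2.INTER_CUBIC)[:,:,::-1].copy()
cv2.circle(v,tuple(int(t) for t in (c[1]-[a,b]+.5)*6),6,(255,0,255),1)
cv2.imwrite(f"pics/touch_side2.png",v)
E
```

```text
True [ 0.44016634  0.01998851 -0.03125201] [-0.42513913  0.32115455  5.73424368] 12.4667
[[207.03277543 233.51295631]
 [206.02784843 224.35454023]]
```

View pics/touch_side2.png

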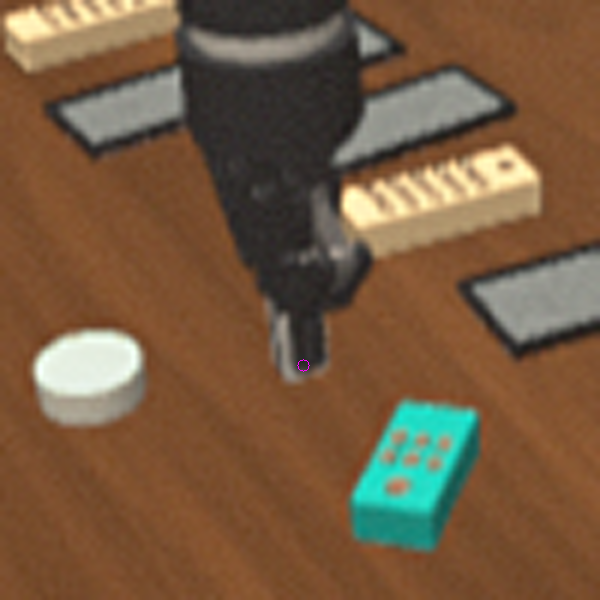

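The table is touched at a reported z of −0.031, with the tip at about pixel (205,227) in the side view. I need a second and third touch to see whether the bias is constant.

```bash
python3 - <<'E'
from act import *
f=grab_frame("side"); print("xy tip1",unproj(f,(205.3,226.5),0), "q",np.round(get_state()["q"],3))
def touch(x,y,yaw,tag):
    move_l([*get_state()["position"][:2],.05],.3)
    r=best_rot([x,y,.05],yaw); movep([x,y,.05],r)
    move_l([x,y,-.015],.2,until_force=6); hit=move_l([x,y,-.08],.04,until_force=4)
    s=get_state(); print(tag,hit,s["position"],s["contact_force"][2],s["clock"],np.round(s["q"],3))
    for k in("side","top"):
        f=grab_frame(k); c=proj(f,np.array([[x,y,0]]))[0]; a,b=np.maximum((c-[50,60]).astype(int),0)
        v=cv2.resize(f["img"][b:b+100,a:a+100],None,fx=6,fy=6,interpolation=cv2.INTER_CUBIC)[:,:,::-1].copy()
        cv2.circle(v,tuple(int(t) for t in (c-[a,b]+.5)*6),6,(255,0,255),1); print(k,"crop",a,b)
        cv2.imwrite(f"pics/{tag}_{k}.png",v)
touch(.60,-.32,0.,"tB")
touch(.62,.36,0.,"tC")
move_l([.62,.36,.1],.3)
E
```

```text
xy tip1 [0.43407373 0.01197596] q [-0.122  0.448 -0.745  0.377  0.    -0.122]
tB True [ 0.59796011 -0.31848015 -0.03121269] 5.843065625325805 15.3583 [-0.598  0.771 -0.068  0.737  0.    -0.598]
side crop 286 216
top crop 321 120
tC True [ 0.62002164  0.36011027 -0.03118321] 4.517521531195187 19.4583 [0.423 0.83  0.058 0.798 0.    0.423]
side crop 161 103
top crop 69 128
```

View pics/tB_side.png

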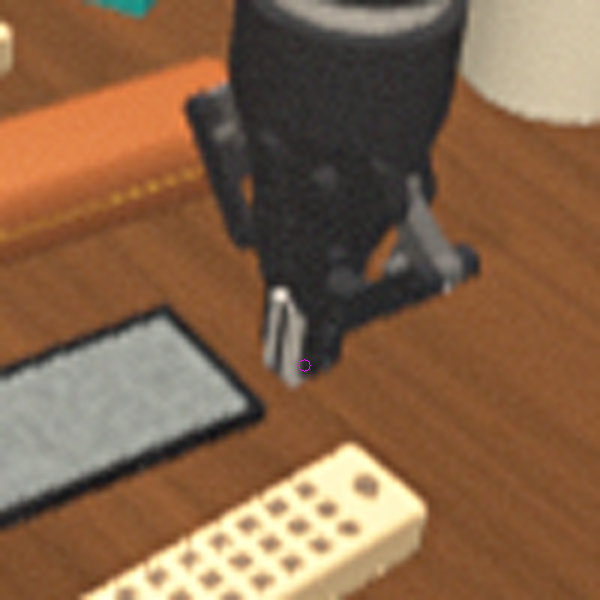

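View pics/tC_side.png

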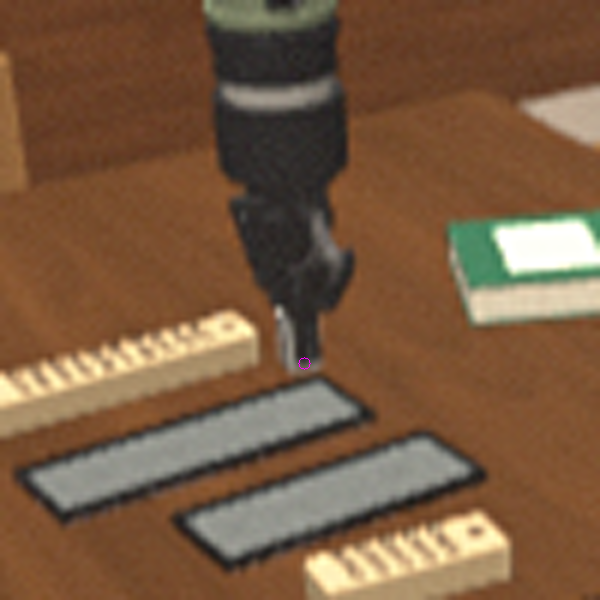

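View pics/tC_top.png

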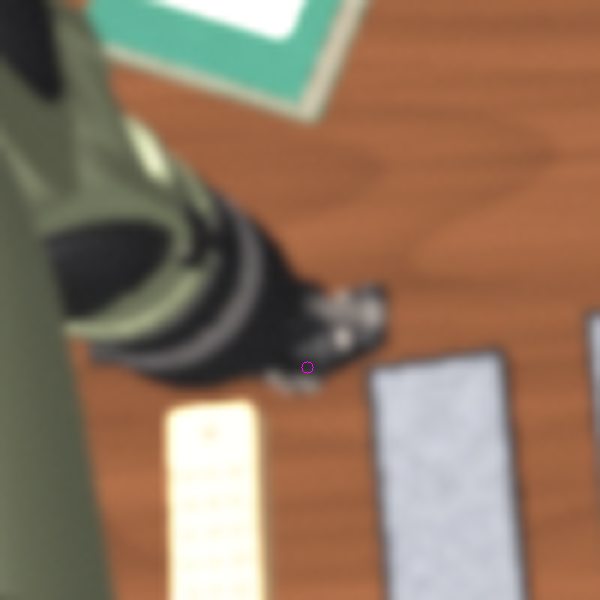

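View pics/tB_top.png

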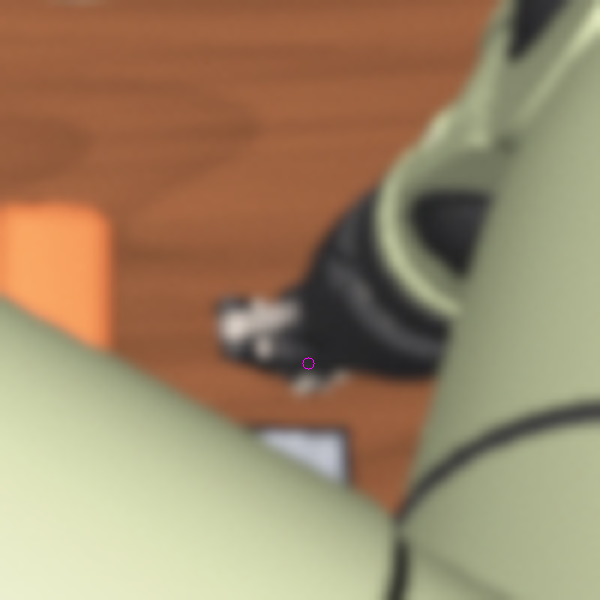

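```bash
python3 - <<'E'
from act import *
f=grab_frame("top"); fs=grab_frame("side")
print("xl pose reproj top",proj(f,np.array([[.5149,.3943,.171],[.5149,.3943+.0425,.184],[.5149,.3943-.0425,.184]]))*1.5, "side",proj(fs,np.array([[.5149,.3943,.171],[.5149,.3943,.184]]))*1.5)
d=mask_near("side","case",(300,246)); print(d["centre"],d["mask"].sum(),get_state()["clock"])
cv2.imwrite("pics/c1.png",cv2.resize(fs["img"][200:300,240:370],None,fx=6,fy=6)[:,:,::-1])
E
python3 - <<'E'
import cv2,numpy as np
a=cv2.imread('pics/chk_side.png'); b=cv2.imread('pics/side0.png')
E
```

```text
xl pose reproj top [[120.15139984 328.56029455]
 [ 87.41902157 329.14580662]
 [145.57491938 325.42416793]] side [[261.54309095 181.04708691]
 [260.77921913 175.38343837]]
[301.0, 245.2] 1329 20.3
```

View pics/c1.png

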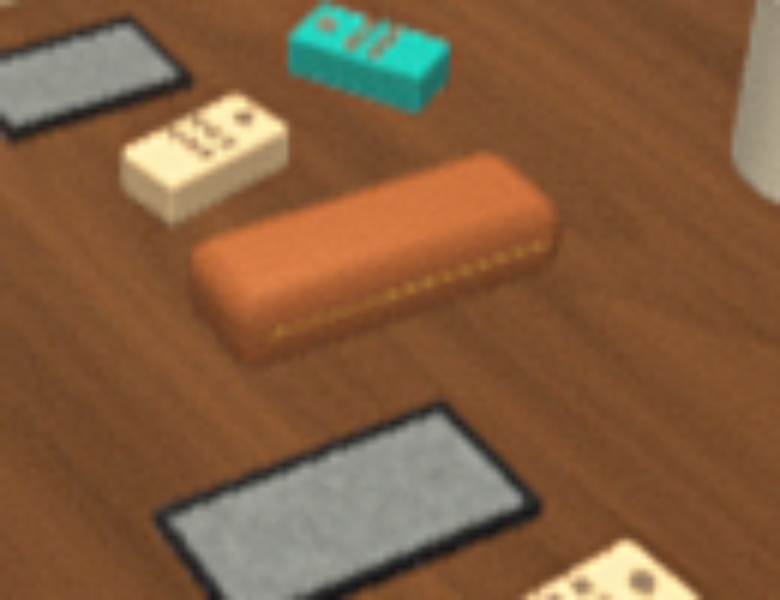

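The bias is in z only: a constant 31.2 mm in all three touches. With it, the shut tip reprojects within 2 px. The case has not moved. I'll apply the correction and retry xl.

```bash
sed -i 's/z=.006,h=H/z=.006-.0312,h=H/; s/z=.0115/z=.0115-.0312/; s/,\.05\],\.25/,.015],.25/; s/,\.04\],\.25/,.0],.25/' act.py
python3 - <<'E'
from act import *
let_go(); pick(P["remote_xl"]); snap("side","held2")
E
```

```text
hit False gap 0.4082263475342084 pos [ 0.5154  0.3945 -0.0246]
lifted gap 0.41153641654433676 F [-0.38 -0.75 -0.81] t 24.4167
```

View pics/held2.png

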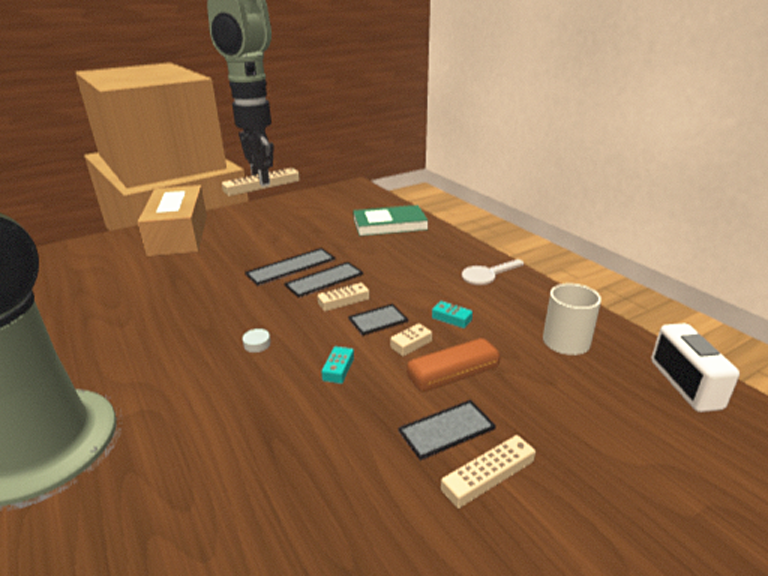

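The xl remote is held level at (262,180) in the side view. Now I'll place it.

```bash
cat > chk.py <<'E'
from act import *
def check(rem,tray,tag):
    f={k:grab_frame(k) for k in("top","side")}
    for k,g in f.items():
        c=proj(g,np.array([[*P[tray][:2],0]]))[0]; a,b=np.maximum((c-[50,50]).astype(int),0)
        v=cv2.resize(g["img"][b:b+100,a:a+100],None,fx=4,fy=4,interpolation=cv2.INTER_CUBIC)[:,:,::-1]
        f[k]=v[:400,:400]
    cv2.imwrite(f"pics/{tag}.png",np.hstack([np.pad(v,((0,400-v.shape[0]),(0,400-v.shape[1]),(0,0))) for v in f.values()]))
E
python3 - <<'E'
from chk import *
place(P["tray_xl"]); 
# clear the view by moving toward next pick
p=P["remote_l"]; movep([p[0],p[1],H],best_rot([p[0],p[1],H],p[2])); check("remote_xl","tray_xl","pl_xl"); print(get_state()["clock"])
E
```

```text
place hit False z [ 0.5217746   0.29374704 -0.0198236 ]
t 27.6417 0.9982412659864526
30.175
```

View pics/pl_xl.png

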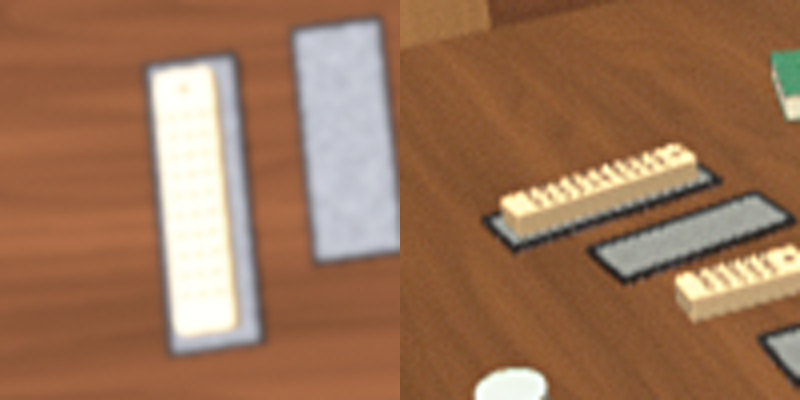

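It looks like the remote is inside. Part of the leftward shift is parallax from its raised top, so I'll fit it with the 4 mm floor height.

```bash
cat >> chk.py <<'E'
def lfit(rem,tray,cams=("top","side")):
    for k in cams:
        g=grab_frame(k); c=proj(g,np.array([[*P[tray][:2],.026]]))[0]
        d=mask_near(k,rem,c); p,i=fit(g,d["mask"],DIM[rem],P[tray],.004)
        # tray frame offset, + colour-edge fit
        lab=cv2.cvtColor(g["img"],cv2.COLOR_RGB2LAB).astype(int); near=cv2.dilate(d["mask"].astype(np.uint8),np.ones((5,5)))>0
        sat=(lab[...,2]-128)
        m=(near&(((sat>4)&(lab[...,0]>150)) | (lab[...,0]>235))).astype(np.uint8)
        m=cv2.morphologyEx(m,cv2.MORPH_CLOSE,np.ones((5,5))); p2,i2=fit(g,m,DIM[rem],p,.004)
        for q,j in((p,i),(p2,i2)):
            t=P[tray]; dx,dy=q[0]-t[0],q[1]-t[1]; c,s=np.cos(t[2]),np.sin(t[2])
            L=DIM[rem][0]/2;W=.018; dw=q[2]-t[2]
            print(k,"along %.1f across %.1f mm yaw %.3f iou %.3f"%(1e3*(c*dx+s*dy),1e3*(-s*dx+c*dy),dw,j))
E
python3 - <<'E'
from chk import *
lfit("remote_xl","tray_xl")
E
```

```text
top along -0.0 across 1.4 mm yaw 0.004 iou 0.904
top along -0.1 across 2.2 mm yaw -0.001 iou 0.935
side along -0.7 across -5.7 mm yaw 0.026 iou 0.841
side along -2.9 across -3.3 mm yaw 0.009 iou 0.915
```

xl is well inside: it sits within a few mm of centre against 10 mm of spare room. Next is l, then m.

```bash
python3 - <<'E'
from chk import *
pick(P["remote_l"]); place(P["tray_l"])
p=P["remote_s"]; movep([p[0],p[1],H],best_rot([p[0],p[1],H],p[2])); check("remote_l","tray_l","pl_l"); lfit("remote_l","tray_l"); snap("side","after_l"); print(get_state()["clock"])
E
```

```text
hit False gap 0.4097344040592058 pos [ 0.5045 -0.3916 -0.0246]
lifted gap 0.4071825173661779 F [-0.44 -0.17 -1.28] t 33.4167
place hit False z [ 0.55769378  0.19758482 -0.01984173]
t 38.2333 0.9998465804590826
top along 2.1 across 1.6 mm yaw 0.003 iou 0.859
top along 0.2 across 1.4 mm yaw 0.003 iou 0.917
side along -0.2 across -4.8 mm yaw 0.032 iou 0.856
side along -1.3 across -2.3 mm yaw 0.014 iou 0.922
39.7167
```

View pics/pl_l.png

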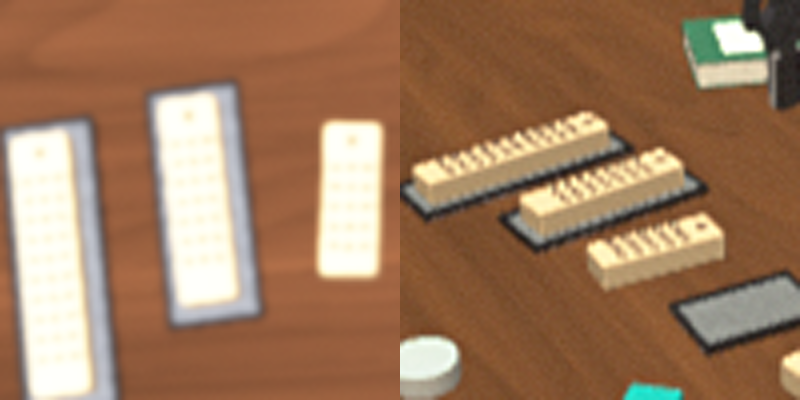

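View pics/after_l.png

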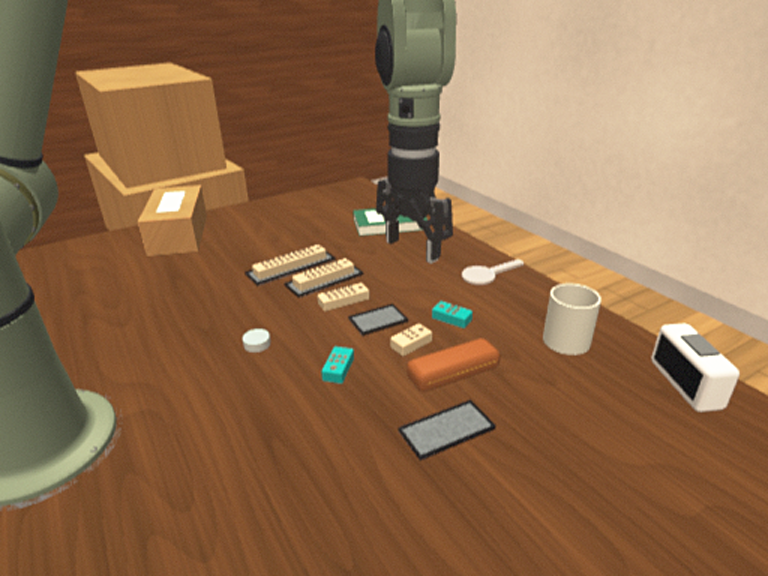

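xl and l are both centred in their trays. The m remote (343,296) and the case (453,363) have not moved. Next are m and s.

```bash
python3 - <<'E'
from chk import *
pick(P["remote_m"]); place(P["tray_m"])
p=P["remote_s"]; p[2]=.165; movep([p[0],p[1],H],best_rot([p[0],p[1],H],p[2])); check("remote_m","tray_m","pl_m"); lfit("remote_m","tray_m"); snap("side","after_m"); print(get_state()["clock"])
E
```

```text
hit False gap 0.4080153337653295 pos [ 0.5532  0.0999 -0.0247]
lifted gap 0.40909468404916355 F [ 0.49  0.2  -0.68] t 43.325
place hit False z [ 0.5075297  -0.29671937 -0.01985508]
t 47.5 0.9984900064365422
top along 0.5 across -2.2 mm yaw -0.036 iou 0.499
top along -0.0 across -6.3 mm yaw -0.018 iou 0.686
side along -0.2 across -2.6 mm yaw 0.056 iou 0.871
side along -0.5 across -1.9 mm yaw 0.031 iou 0.936
48.7167
```

View pics/after_m.png

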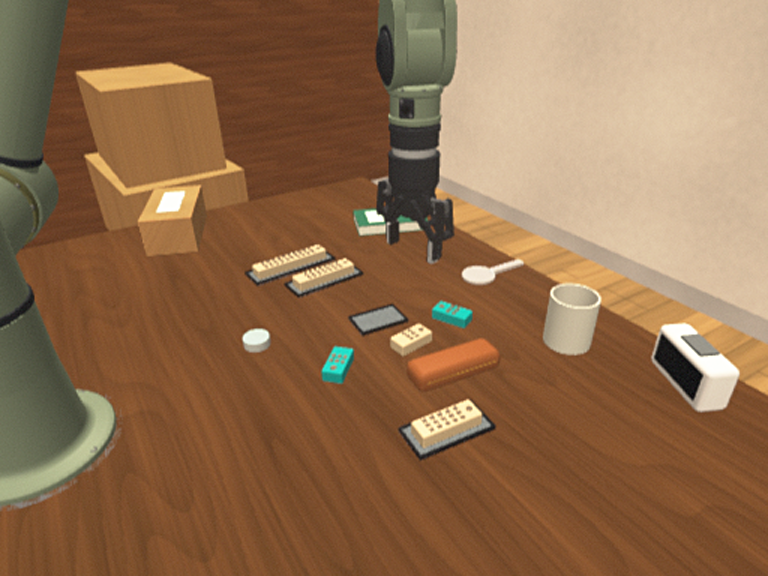

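View pics/pl_m.png

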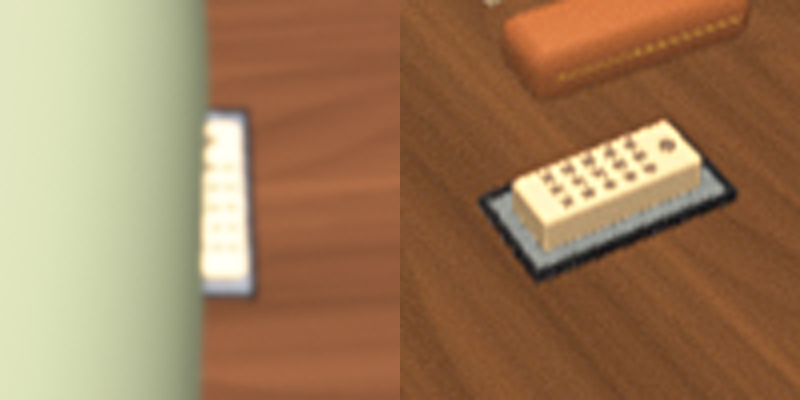

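m sits within its tray at about (447,427) in the side view, and the arm hides part of it in the top view. Next is s, then I'll retreat and do a final look.

```bash
python3 - <<'E'
from chk import *
p=P["remote_s"]; p[2]=.165; pick(p); place(P["tray_s"])
set_joints([1.197,0.326,-0.193,1.052,0,1.437])
for r in "s m l xl".split(): print(r); lfit("remote_"+r,"tray_"+r)
snap("side","fin_side"); snap("top","fin_top"); s=get_state(); print(s["clock"])
E
```

```text
hit False gap 0.41396348809216965 pos [ 0.5841 -0.0968 -0.0246]
lifted gap 0.4086141822839283 F [ 0.14  0.32 -1.07] t 51.7583
place hit False z [ 0.57321501  0.00087416 -0.01981674]
t 54.925 0.9966024137912219
s
top along 1.1 across 1.5 mm yaw -0.007 iou 0.920
top along -0.6 across 0.4 mm yaw -0.045 iou 0.871
side along -1.7 across -2.2 mm yaw 0.026 iou 0.796
side along -1.2 across -2.4 mm yaw -0.033 iou 0.922
m
top along -1.2 across 1.3 mm yaw 0.033 iou 0.848
top along -0.2 across -1.0 mm yaw 0.024 iou 0.923
side along -0.2 across -1.9 mm yaw 0.036 iou 0.916
side along -0.2 across -2.0 mm yaw 0.035 iou 0.923
l
top along 1.6 across 0.4 mm yaw 0.019 iou 0.924
top along 0.3 across 1.4 mm yaw 0.003 iou 0.920
side along -4.4 across -4.8 mm yaw -0.005 iou 0.914
side along -2.1 across -2.2 mm yaw 0.014 iou 0.920
xl
top along 0.5 across 1.2 mm yaw -0.003 iou 0.925
top along -0.4 across 2.2 mm yaw -0.001 iou 0.934
side along -2.5 across -6.7 mm yaw 0.022 iou 0.860
side along -1.6 across -3.1 mm yaw 0.005 iou 0.896
58.2917
```

View pics/fin_side.png

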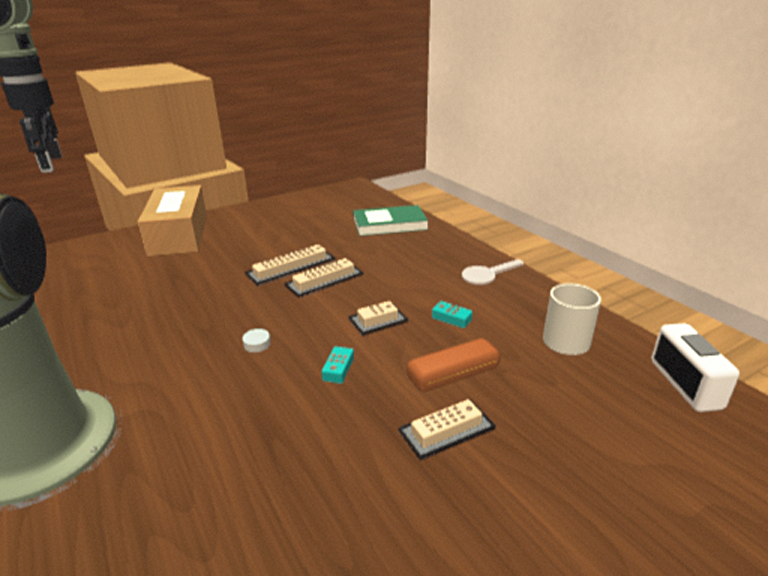

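View pics/fin_top.png

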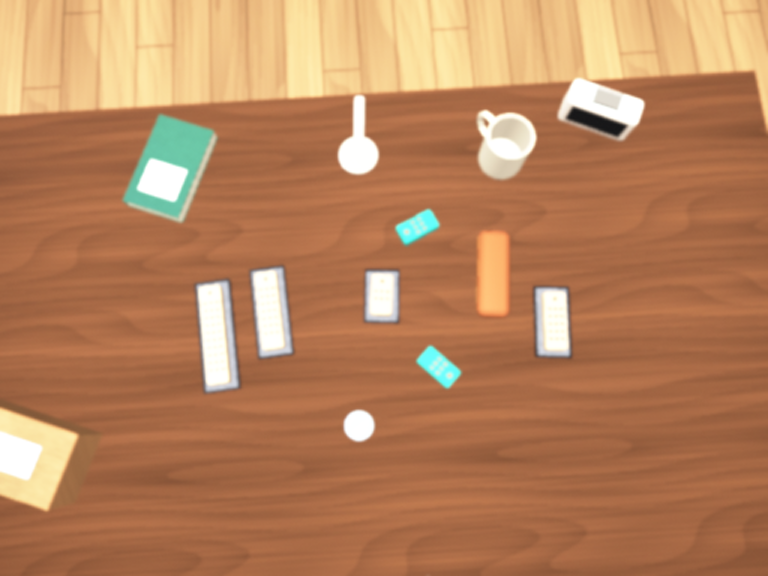

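All four remotes lie inside their trays. The case at (493,273) and the turquoise decoys are where they started.

```bash
python3 -c "
from cell import *
sign_off(); print(get_state()['clock'])"
```

```text
the job is handed in; nothing more can be done
the job is handed in; nothing more can be done
```

All four beige remotes are in the trays made to their length (xl, l, m, s, placed in that order). Each lies flat, buttons up and released. The arm is back at its start pose, and I handed the job in at about 58 s.

- **First grasp missed:** the gripper closed on nothing over xl because the reported TCP height is off by a constant 31 mm. I measured this by touching the bare table lightly at three spots and corrected for it. All four grasps after that held.
- **Final fit:** with the arm clear, the top camera puts each remote within about 2 mm of its tray's centre and 0.05 rad of its line. The room to spare is 10 mm all round.
- **Where the cameras disagreed:** the side camera reads up to 5 mm off centre for l and 7 mm for xl from the network masks, or 2–4 mm from the colour edges. That is still inside the rim.
- **Everything else:** by eye in both final pictures, the spectacle case and the turquoise look-alikes had not moved. I did not re-measure the case at the end.

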